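Dock the attenuator on the cam-locked test jig

ROBOT

A 6-joint arm with a two-finger parallel gripper is mounted at the origin on a cart in front of the work surface, level with it; the furniture and walls round the work are solid. World frame = base frame: x ahead of the robot, y to its left, z up, the work surface at z = 0. Lengths are in mm, angles in rad, forces in N, time in s.
With the tool pointing down it reaches from about 350 to 925 mm from the base axis. Payload 6.4 kg.
Tool frame: the origin (TCP) lies midway between the tips of the shut fingers; the grasp point (between the pads) lies 19 mm behind it; z points along the fingers, y is the line along which they close (so a half turn about z gives the same grasp; the last joint's range is limited). The gripper opens to 85 mm and grips with 20 to 120 N. Pads are 22 mm wide; open, the fingers measure 114 mm over their backs; the gripper's body (76 mm by 85 mm) begins 54 mm behind the grasp point. The pads swing forward as they close: fully open they stand 13 mm farther back than shut.
Start: joints at [-1.467, 0.245, 1.558, -0, 1.339, -0.174], TCP at [178.261, -625.09, 231.29] pointing down, gripper open.
Joint ranges: [-3.13, 3.13], [-1.02, 2.26], [0.13, 2.54], [-0.95, 4.09], [0.21, 2.88], [-2.74, 2.74]. Speed limits (rad/s): [2.57, 2.57, 3.14, 3.14, 3.14, 3.14].

INTERFACE

Orientations are given as a 3x3 rotation matrix whose columns are the frame's x, y, z axes.
In Python, from bench import robot gives the robot as it stands.
- The arm moves only by the shell command python3 nudge.py [FORCE], which reads ROWS from standard input. ROWS is a JSON object whose key "increments" holds a list of rows, 1 to 5 of them, each of 7 numbers: a rotation vector rx, ry, rz in parts of the range, where 1.0 means pi rad, then dx, dy, dz in a scale on which 1.0 is 800 mm, then the finger opening in mm; each row is the pose to reach, as a shift and turn from the pose commanded when the command began, along the tool's axes at that moment; what a row does not reach only later rows make up. A row lasts 1/12 s, in which the tool goes at most 41.7 mm and 0.125 rad, less where a joint would pass 70% of its speed; a pose out of reach is approached as far as the arm can. The fingers move at their own pace and stop on an object; FORCE is the grip in N (left out, the last holds). Time passes only in rows, so rows that do not move let the fingers close. It prints the time, the measured TCP pose, the force, the opening and the grip force at its end. Input that does not fit is refused with a message, and nothing moves.
- robot.read_state(): the state, without advancing time (a new reading comes with each control period).
- robot.camera(name): name is "side" or "top" or "wrist"; returns a dict with "image" (384x512x3 uint8, red, green, blue), "range_z" (384x512 float32, mm along the optical axis (not along the pixel's ray), 0 where there is no reading), "K" (3x3 intrinsics, pixels), "origin" and "rotation" of the camera in the world. Camera axes: x right, y up, looking along -z (the intrinsics and any distortion apply to the point x, -y, -z); pixel columns grow to the right and rows downward; lengths in mm; the calibration is good to about 2 mm. A picture is of the moment at which its call begins.
- robot.job_done(): hands the job in; it is judged then, once.
The state is a dict: "t": time; "q": joint angles; "joint_vel": joint speeds; "effort": joint torques, N m; "ee_pos": TCP position; "eef_rot": TCP orientation; "contact_force": force on the tool from outside, world axes, zero at the start; "wrist_torque": the same for the moment, N m; "gripper_width": finger opening in mm; "gripper_force": force on a finger pad.
Only numpy, scipy, OpenCV 4.12 (cv2) and the standard library are available. Lean on these libraries where they do the work, as an engineer would, in place of code of your own. Each camera call takes 0.05 s, during which the arm holds its last target. There are 200 camera calls.

TASK

Dock the attenuator that sits on the jig's slide: with a fingertip against the upright post of the cam lever, turn the eccentric cam until its low point (the part of its rim nearest the pivot) faces the slide's roller, leaving the slide back where it is; only then push the slide forward by its rear plate until it is fully home, and leave the cam at its low point. Only push, gently: do not grip or lift anything, leave the loose things lying about where they are, and finish with the hand clear.

Things in the scene. Friction and masses are not known exactly. Their poses are not given: they have to be found in the camera images.
- test_jig: Docking jig fixed to the bench: aluminium base 215 x 190 x 10 mm (x -127 to 88, y -60 to 130) with cam, slide and jack block. Origin on the cam's pivot axis at bench level; x forward (the way the slide is pushed), y left, z up. Slide lane along x at y = 95 mm; jack block at its front, x 12 to 46, y 69 to 121. Except the post and the rear plate nothing on it is higher than 56 mm.
- cam (a joint): Angle of the cam, rad, anticlockwise from above; stops at -0.7 and 6.98. 0 and 6.28 (a full turn on) both: low point faces straight back (-x of jig) at the slide's roller; 3.14: high point faces it. Starts 1.6 to 4.7; the shorter way is to 0 or to 6.28. Stiff (0.1 N m, 2 N at the post), stays where left. More than about 0.7 rad from low, its rim stops the roller short of home.
- cam_low_point (a point): The cam's low point: top edge of the disc's rim nearest the pivot, 38 mm above the bench, across the pivot from the lever post. The disc has 28 mm radius, z 25 to 38 mm, pivoted 12 mm off its centre: rim 16 mm (low) to 40 mm (high) from the pivot. The slide's roller (8 mm radius, on a side arm) runs straight at the pivot.
- lever_post (a point): Point on the axis of the upright black round post at the lever's end, 75 mm above the bench. The post is 15 mm in diameter, from z 44 to 92 mm, 55 mm from the cam's pivot axis, on the high side of the cam, straight across the pivot from its low point. With the cam at its low point the post stands straight forward of the pivot (+x of the jig).
- cam_lever: The cam's lever, fixed to the cam: flat steel bar 74 x 16 x 6 mm, z 38 to 44 mm, carrying the post. Origin on the cam's pivot axis at bench level, x towards the post. A push turns it with a few newtons; more than 25 N from the fingers counts as gripping or forcing it.
- slide (a joint): Travel of the follower slide along x of the jig, m: 0 fully back, 0.040 fully home (end stop; the attenuator's connector is then in the jack). It starts at 0 to 0.008. About 2 N of friction, no spring; stays where it is left.
- push_face (a point): Centre of the rear face of the slide's upright rear plate, the face to push. Plate 50 mm wide (y of jig), 8 mm thick, z 13 to 61 mm; this point is 37 mm above the bench, on the lane's centre line, 125 mm behind the pivot axis when the slide is fully back; moves with the slide. Nothing stands within 60 mm behind it.
- push_plate: The upright rear plate of the slide, moving with it (its origin is 125 mm ahead of the push face, on the lane's centre line at bench level). A gentle push is a few newtons; more than 40 N counts as gripping or ramming it.
- loose_pad: Loose attenuator 44 x 18 x 15 mm lying on the jig's base plate at the rear right, behind the cam. Bystander.
- loupe: Black loupe 68 x 39 x 16 mm, loose. Bystander.
- jar: Small jar with black cap, 43 mm diameter, 40 mm tall, loose. Bystander.
- tape_roll: Roll of black tape, 68 mm diameter, 18 mm tall, loose. Bystander.
- screwdriver: Small screwdriver, 124 mm long, 15 mm thick, loose. Bystander.
- solder_wick: Flat reel of solder wick, 45 x 71 x 10 mm, loose. Bystander.

How it is judged (in metres and radians):
On the way:
1. the cam is at its low point (within 0.35 rad) with the slide still back (travel under 14 mm) ((value of joint cam between -0.35 and 0.35 rad or value of joint cam between 5.933 and 6.633 rad) and value of joint slide below 0.014 m), for 0.2 s.
At the end, for the whole second after the job is handed in: The slide is home (travel over 37 of 40 mm) and at rest, and the cam is at rest within 0.4 rad of its low point (value of joint slide above 0.037 m and (value of joint cam between -0.4 and 0.4 rad or value of joint cam between 5.883 and 6.683 rad) and not (velocity of joint slide above 0.005 m/s) and velocity of joint cam between -0.1 and 0.1 rad/s); the robot touches nothing.
It fails at once if the slide is pushed forward (travel over 20 mm) while the cam is more than 0.7 rad from its low point (value of joint slide above 0.02 m and not (value of joint cam between -0.7 and 0.7 rad or value of joint cam between 5.583 and 6.983 rad)).
It fails at once if the lever is gripped or forced: more than 25 N between fingers and lever (contact force between the fingers and cam_lever above 25 N).
It fails at once if the slide's plate is gripped or rammed: more than 40 N between fingers and plate (contact force between the fingers and push_plate above 40 N).
It fails at once if a loose bystander is moved more than 25 mm, or lifted more than 12 mm (distance of any of loose_pad, loupe, jar, tape_roll, screwdriver, solder_wick from where it was at the start of the episode above 0.025 m or height (world z) of loose_pad above 0.022 m or height (world z) of any of loupe, jar, tape_roll, screwdriver, solder_wick above 0.012 m).
It also fails if it takes over 58 s, if anything falls off the work surface, if the arm or the gripper's body presses on something with over 40 N, if the wrist force passes 120 N, or if a joint passes its speed limit or range.

## Working session

There is one attempt and no reset: what is moved stays moved. The work goes in short steps, Python scripts to look and compute and a shell command to move; the robot and the scene stay as the last step left them, time stands still between calls to the robot, and variables do not carry over. Pictures are saved under pics/ and viewed, at most 10 in all, crops included, and the job is handed in when it is done.

```bash
ls; mkdir -p pics
cat > h.py <<'E'
import numpy as np, cv2
from bench import robot
def cap(n,f=None):
    c=robot.camera(n); 
    if f: cv2.imwrite('pics/'+f,c['image'][:,:,::-1])
    np.savez('/tmp/%s.npz'%n,**{k:np.array(v) for k,v in c.items()})
    return c
def load(n): return dict(np.load('/tmp/%s.npz'%n))
def ray(c,u,v):
    K=c['K'];d=np.array([(u-K[0,2])/K[0,0],-(v-K[1,2])/K[1,1],-1.]);return np.array(c['origin']),np.array(c['rotation'])@d
def plane(c,u,v,z):
    o,d=ray(c,u,v);return o+d*(z-o[2])/d[2]
def depth(c,u,v):
    o,d=ray(c,u,v);return o+d*c['range_z'][int(v),int(u)]
def tri(c1,p1,c2,p2):
    o1,d1=ray(c1,*p1);o2,d2=ray(c2,*p2)
    s=np.linalg.lstsq(np.c_[d1,-d2],o2-o1,rcond=None)[0]
    a,b=o1+s[0]*d1,o2+s[1]*d2;return (a+b)/2,np.linalg.norm(a-b)
E
python3 - <<'E'
from h import *
np.set_printoptions(precision=3,suppress=True)
ims=[]
for n in ['top','side']:
    c=cap(n,n+'1.png'); print(n,c['K'].tolist(),c['origin'],c['rotation'],[k for k in c])
print(robot.read_state())
E
```

```text
bench.py
nudge.py
pics
top [[394.070547514487, 0.0, 255.9554754621369], [0.0, 394.070547514487, 196.4631754081109], [0.0, 0.0, 1.0]] [ 448.969  295.387 1020.609] [[ 0.023  0.993 -0.118]
 [-1.     0.023  0.004]
 [ 0.006  0.117  0.993]] ['image', 'range_z', 'K', 'origin', 'rotation']
side [[409.03576760882737, 0.0, 254.2409380435423], [0.0, 409.03576760882737, 196.4400732010162], [0.0, 0.0, 1.0]] [496.449 973.594 599.742] [[-0.993  0.067 -0.101]
 [-0.121 -0.595  0.795]
 [-0.006  0.801  0.599]] ['image', 'range_z', 'K', 'origin', 'rotation']
{'t': 0.1, 'q': array([-1.467,  0.246,  1.559, -0.   ,  1.339, -0.174]), 'joint_vel': array([-0.001, -0.   , -0.003, -0.   , -0.001, -0.001]), 'effort': array([ -0.   , -43.067, -32.713,  -0.   ,   0.003,   0.   ]), 'ee_pos': array([ 178.209, -624.567,  230.285]), 'eef_rot': array([[ 0.962,  0.274, -0.   ],
       [ 0.274, -0.962,  0.002],
       [ 0.   , -0.002, -1.   ]]), 'contact_force': array([ 0.531, -1.066, -0.849]), 'wrist_torque': array([-0.008, -0.002,  0.012]), 'gripper_force': 0.0, 'gripper_width': 85.26730377682576}
```

View pics/top1.png

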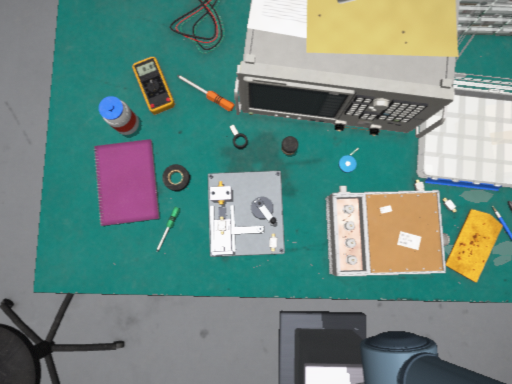

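View pics/side1.png

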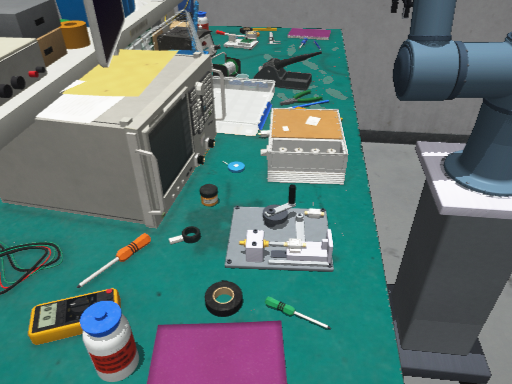

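The top view shows the jig at u 208–284, v 170–256, with its forward direction up in the image (world +x). The black post is near (272,218), and in the side view near (292,190). I'll zoom in for measurement.

Run:
```python
from h import *
t=load('top')['image'];s=load('side')['image']
a=cv2.resize(t[165:262,200:292],None,fx=6,fy=6,interpolation=cv2.INTER_CUBIC)
cv2.imwrite('pics/topc.png',a[:,:,::-1])
b=cv2.resize(s[175:280,220:340],None,fx=5,fy=5,interpolation=cv2.INTER_CUBIC)
cv2.imwrite('pics/sidec.png',b[:,:,::-1])
```

```text
(no output)
```

View pics/topc.png

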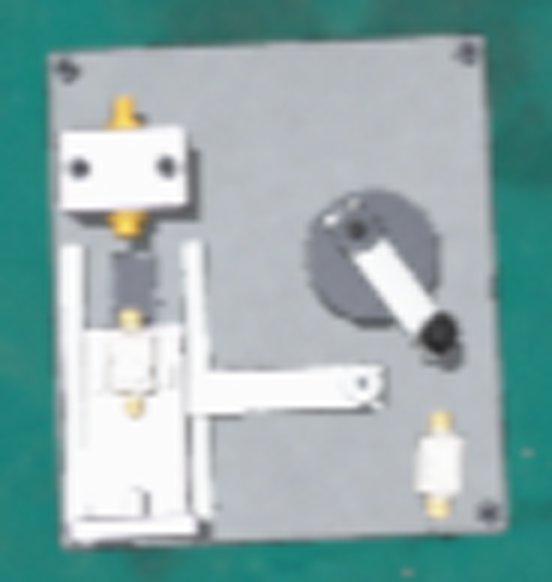

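View pics/sidec.png

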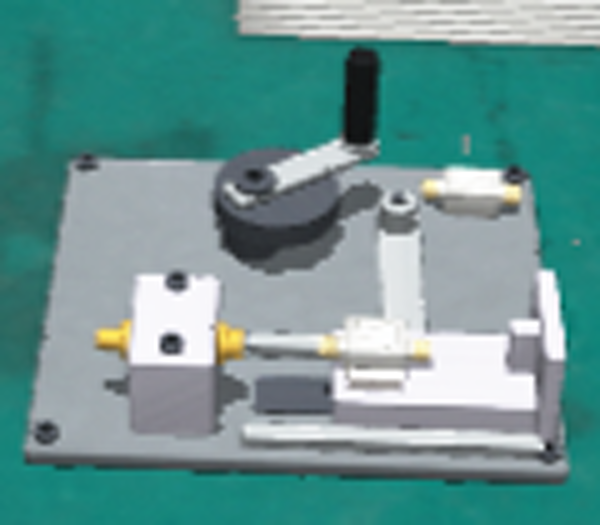

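The top crop shows the pivot at crop (358,230) and the post at (438,333), back-right of the pivot, so the cam is at about 4.0 rad and the shorter way is anticlockwise to 6.28. In the side crop the post top is at (362,55), and the rear plate is at the right end. Next I'll compute the poses.

Run:
```python
from h import *
np.set_printoptions(precision=1,suppress=True)
t=load('top');s=load('side')
T=lambda x,y:(200+(x+.5)/6-.5,165+(y+.5)/6-.5)
S=lambda x,y:(220+(x+.5)/5-.5,175+(y+.5)/5-.5)
cs=[(50,50),(485,37),(507,530),(63,545)]
P=np.array([plane(t,*T(*c),10)[:2] for c in cs])
M=np.array([(88,130),(88,-60),(-127,-60),(-127,130)],float)
def fit(M,P):
    A=np.vstack([[[x,-y,1,0],[y,x,0,1]] for x,y in M]);r=np.linalg.lstsq(A,P.ravel(),rcond=None)[0]
    return r,(A@r-P.ravel())
r,e=fit(M,P);print('top jig',r[2:],np.arctan2(r[1],r[0]),np.hypot(r[0],r[1]),e)
cs2=[(25,460),(72,157),(535,165),(567,478)]
Q=np.array([plane(s,*S(*c),10)[:2] for c in cs2]);r2,e2=fit(M,Q);print('side jig',r2[2:],np.arctan2(r2[1],r2[0]),np.hypot(r2[0],r2[1]),e2)
for n,a,b in [('post top',(437,330),(362,55)),('pivot',(358,230),(258,180)),('platetop L/R mid-rear',(0,0),(0,0))][:2]:
    p,g=tri(t,T(*a),s,S(*b));print(n,p,g)
    print('   planes',plane(t,*T(*a),p[2]),plane(s,*S(*b),p[2]))
# depth: plate top and post top
for n,c,F,p in [('plate',t,T,(135,528)),('plateS',s,S,(552,290)),('post',t,T,(437,330)),('pivot',t,T,(358,230)),('roller',t,T,(362,385))]:
    u,v=F(*p);print(n,depth(c,round(u),round(v)))
# plate region from depth z>50 near the lane
v,u=np.mgrid[165:262,200:292];z=t['range_z'][165:262,200:292]
d=np.stack([(u-t['K'][0,2])/t['K'][0,0],-(v-t['K'][1,2])/t['K'][1,1],-np.ones_like(z)],-1)
W=(d*z[...,None])@t['rotation'].T+t['origin']
th=np.arctan2(r[1],r[0]);R=np.array([[np.cos(th),-np.sin(th)],[np.sin(th),np.cos(th)]])
J=(W[...,:2]-r[2:])@R
m=(W[...,2]>45)&(z>0)
for sel,n in [(m&(J[...,0]<-60)&(J[...,1]>50),'plate'),(m&(W[...,2]>60)&(J[...,1]<50),'post')]:
    print(n,sel.sum(),J[sel].min(0),J[sel].max(0),J[sel].mean(0),W[sel][:,2].max())
```

```text
top jig [547.7 283.7] 0.05856631521279024 0.9885055154270239 [-0.2 -0.7  0.6  0.2  0.   0.3 -0.4  0.2]
side jig [547.7 286.9] 0.06721652225334875 1.0049983505878615 [ 1.4 -1.9  1.7 -0.1  0.6  3.6 -3.7 -1.6]
post top [505.5 251.9  92.1] 1.1775877822178407
   planes [504.9 251.9  92.1] [506.1 251.8  92.1]
pivot [547.9 283.2  44.7] 1.2343778943702692
   planes [548.5 283.2  44.7] [547.2 283.3  44.7]
plate [423.4 370.4  61.7]
plateS [424.9 359.6  60.2]
post [503.8 252.9  94.1]
pivot [547.7 283.8  49.8]
roller [483.9 279.8  40.9]
plate 98 [-121.6   72. ] [-60.3 120.4] [-111.4   96.7] 64.96737530927533
post 36 [-51.9 -35.6] [-38.2 -23.5] [-45.2 -29.3] 96.33073942854537
```

Units first: shifts go in shares of 800 mm and turns go in shares of pi rad. So -140 mm / 800 = -0.175, -70 mm / 800 = -0.0875, 0.217 rad / 3.1416 = 0.0691.

```bash
echo '{"increments": [[0,0,0.035,0.0875,-0.0875,0,0],[0,0,0.0691,0.175,-0.175,0,0],[0,0,0.0691,0.175,-0.175,0,0],[0,0,0.0691,0.175,-0.175,0,0],[0,0,0.0691,0.175,-0.175,0,0]]}' | python3 nudge.py 20
cat > go.py <<'E'
# print tool-axis shift to a jig point (jx,jy,z)
import sys; from h import *
s=robot.read_state();j=list(map(float,sys.argv[1:4]))
c,n=np.cos(.06),np.sin(.06)
w=np.array([548+c*j[0]-n*j[1],283.5+n*j[0]+c*j[1],j[2]])
p=s['ee_pos'];q=p[:2]-[548,283.5]
print('t',round(s['t'],2),'jig tcp',np.round([c*q[0]+n*q[1],-n*q[0]+c*q[1],p[2]],1),'yaw',round(float(np.arctan2(s['eef_rot'][1,0],s['eef_rot'][0,0])),3),'tool shift',np.round(s['eef_rot'].T@(w-p),1),'F',np.round(s['contact_force'],1))
E
python3 go.py -62 -4 231
```

```text
t: 0.52
ee_pos: [275.4, -449.1, 230.5]
eef_rot: [[0.998, 0.061, -0.0], [0.061, -0.998, 0.002], [0.0, -0.002, -1.0]]
contact_force: [-0.6, -0.5, -0.1]
gripper_width: 25.7
gripper_force: 0.0
t 0.52 jig tcp [-316.  -714.9  230.5] yaw 0.061 tool shift [ 255.1 -710.6    0.8] F [-0.6 -0.5 -0.1]
```

In the tool's units: -165 mm / 800 = -0.2063, 120 mm / 800 = 0.15.

```bash
echo '{"increments": [[0,0,0,0.15,-0.2063,0,0],[0,0,0,0.15,-0.2063,0,0],[0,0,0,0.15,-0.2063,0,0],[0,0,0,0.15,-0.2063,0,0],[0,0,0,0.15,-0.2063,0,0]]}' | python3 nudge.py >/dev/null; echo '{"increments": [[0,0,0,0.0875,-0.2375,0,0],[0,0,0,0.0875,-0.2375,0,0],[0,0,0,0.0875,-0.2375,0,0],[0,0,0,0.0875,-0.2375,0,0],[0,0,0,0.0875,-0.2375,0,0]]}' | python3 nudge.py >/dev/null;echo '{"increments": [[0,0,0,0.0375,-0.2375,0,0],[0,0,0,0.0375,-0.2375,0,0],[0,0,0,0.0375,-0.2375,0,0],[0,0,0,0.0375,-0.2375,0,0],[0,0,0,0.0375,-0.2375,0,0]]}' | python3 nudge.py; python3 go.py -62 -4 231
```

```text
t: 1.77
ee_pos: [460.3, 108.6, 231.0]
eef_rot: [[0.998, 0.063, -0.0], [0.063, -0.998, 0.001], [-0.0, -0.001, -1.0]]
contact_force: [0.5, 0.0, -0.1]
gripper_width: 0.0
gripper_force: 0.0
t 1.77 jig tcp [ -98.  -169.3  231. ] yaw 0.063 tool shift [  36.6 -165.2    0.2] F [ 0.5  0.  -0.1]
```

In the tool's units: -170 mm / 800 = -0.2125, 33 mm / 800 = 0.0413.

```bash
echo '{"increments": [[0,0,0,0.0413,-0.2125,0,0],[0,0,0,0.0413,-0.2125,0,0],[0,0,0,0.0413,-0.2125,0,0],[0,0,0,0.0413,-0.2125,0,0],[0,0,0,0.0413,-0.2125,0,0]]}' | python3 nudge.py >/dev/null; echo '{"increments": [[0,0,0,0,0,0.05,0],[0,0,0,0,0,0.1,0],[0,0,0,0,0,0.15,0],[0,0,0,0,0,0.1625,0],[0,0,0,0,0,0.1625,0]]}' | python3 nudge.py;  python3 go.py -62 0 60; python3 -c "
from h import *
c=cap('side');t=cap('top')
a=cv2.resize(c['image'][120:280,220:340],None,fx=3,fy=3);b=cv2.resize(t['image'][155:265,195:295],None,fx=4.3,fy=4.3)
h=max(a.shape[0],b.shape[0]);f=lambda i:np.pad(i,((0,h-i.shape[0]),(0,0),(0,0)))
cv2.imwrite('pics/p2.png',np.hstack([f(a),f(b)])[:,:,::-1])"
```

```text
t: 2.6
ee_pos: [480.7, 275.7, 97.5]
eef_rot: [[0.998, 0.06, -0.008], [0.06, -0.998, -0.003], [-0.008, 0.002, -1.0]]
contact_force: [-0.3, -0.2, 1.5]
gripper_width: -0.1
gripper_force: 0.0
t 2.6 jig tcp [-67.7  -3.7  97.5] yaw 0.061 tool shift [ 6.  -3.8 37.4] F [-0.3 -0.2  1.5]
```

View pics/p2.png

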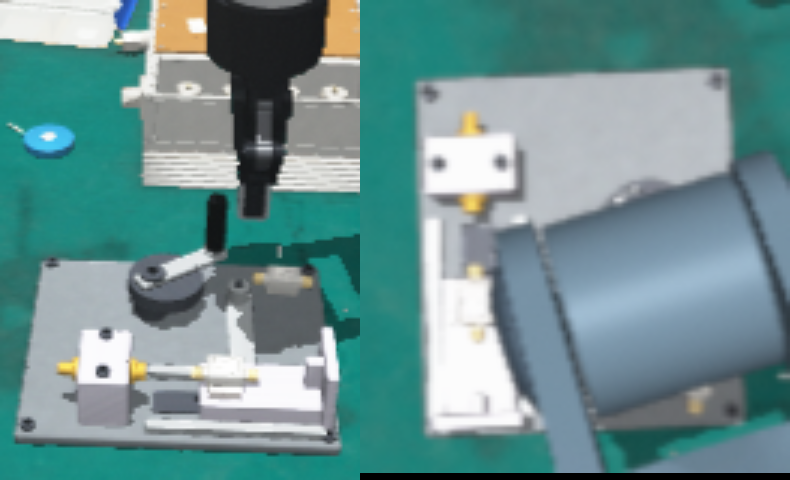

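The side view shows the finger at (255,200), behind and left of the post at (216,222), as intended. I'll lower it and start pushing slowly.

In the tool's units: 38 mm / 800 = 0.0475, 20 mm / 800 = 0.025.

```bash
echo '{"increments": [[0,0,0,0.0025,-0.0025,0.025,0],[0,0,0,0.005,-0.005,0.0475,0],[0,0,0,0.005,-0.005,0.0475,0],[0,0,0,0.005,-0.005,0.0475,0],[0,0,0,0.005,-0.005,0.0475,0]]}' | python3 nudge.py >/dev/null; python3 go.py -62 0 60; echo '{"increments": [[0,0,0,0.0013,0.0038,0,0],[0,0,0,0.0025,0.0075,0,0],[0,0,0,0.0038,0.0113,0,0],[0,0,0,0.005,0.015,0,0],[0,0,0,0.0063,0.0188,0,0]]}' | python3 nudge.py; python3 go.py -58 -15 60
```

```text
t 3.12 jig tcp [-58.9   1.7  66. ] yaw 0.061 tool shift [-3.1  1.8  6. ] F [ 0.7 -0.4 -0. ]
t: 3.53
ee_pos: [493.5, 266.4, 63.6]
eef_rot: [[0.998, 0.06, 0.0], [0.06, -0.998, 0.001], [0.0, -0.001, -1.0]]
contact_force: [-0.7, 2.8, -0.2]
gripper_width: -0.3
gripper_force: 1.0
t 3.53 jig tcp [-55.5 -13.8  63.6] yaw 0.06 tool shift [-2.5  1.2  3.6] F [-0.7  2.8 -0.2]
```

In the tool's units: 23 mm / 800 = 0.0288, 17 mm / 800 = 0.0213.

```bash
echo '{"increments": [[0,0,0,0,0.0063,0.0013,0],[0,0,0,0,0.0113,0.0025,0],[0,0,0,0.0025,0.0163,0.0025,0],[0,0,0,0.005,0.0213,0.0025,0],[0,0,0,0.01,0.0288,0.0025,0]]}' | python3 nudge.py|grep force; python3 go.py -42.4 -42.4 60;  echo '{"increments": [[0,0,0,0.0025,0.0038,0,0],[0,0,0,0.005,0.0063,0,0],[0,0,0,0.0088,0.01,0,0],[0,0,0,0.0138,0.0138,0,0],[0,0,0,0.0188,0.0175,0,0]]}' | python3 nudge.py|grep force; python3 go.py -15.5 -58 60
```

```text
contact_force: [-1.6, 1.8, -0.5]
gripper_force: 1.2
t 3.95 jig tcp [-48.2 -36.8  60.9] yaw 0.061 tool shift [5.8 5.6 0.9] F [-1.6  1.8 -0.5]
contact_force: [-3.3, 2.3, -0.7]
gripper_force: 1.1
t 4.37 jig tcp [-32.6 -50.9  61.1] yaw 0.061 tool shift [17.1  7.1  1.1] F [-3.3  2.3 -0.7]
```

In the tool's units: 22 mm / 800 = 0.0275, 17 mm / 800 = 0.0213.

```bash
echo '{"increments": [[0,0,0,0.005,0.0025,0,0],[0,0,0,0.01,0.005,0,0],[0,0,0,0.015,0.0075,0,0],[0,0,0,0.0213,0.0088,0,0],[0,0,0,0.0275,0.01,0,0]]}' | python3 nudge.py|grep force; echo '{"increments": [[0,0,0,0.0063,0.0013,0,0],[0,0,0,0.0138,0.0013,0,0],[0,0,0,0.02,0.0013,0,0],[0,0,0,0.0263,0,0,0],[0,0,0,0.0325,-0.0013,0,0]]}' | python3 nudge.py|grep force; python3 go.py 30 -52 60
```

```text
contact_force: [-2.8, 2.0, -0.3]
gripper_force: 1.4
contact_force: [-1.7, -0.9, 0.6]
gripper_force: 1.1
t 5.2 jig tcp [ 16.  -57.9  61.2] yaw 0.061 tool shift [14.  -5.8  1.2] F [-1.7 -0.9  0.6]
```

In the tool's units: 26 mm / 800 = 0.0325, 20 mm / 800 = 0.025.

```bash
echo '{"increments": [[0,0,0,0.0063,-0.0013,0,0],[0,0,0,0.0125,-0.005,0,0],[0,0,0,0.0188,-0.0088,0,0],[0,0,0,0.025,-0.0138,0,0],[0,0,0,0.0325,-0.02,0,0]]}' | python3 nudge.py|grep force; python3 go.py 55 -22 60; echo '{"increments": [[0,0,0,0.005,-0.0063,0,0],[0,0,0,0.0088,-0.0113,0,0],[0,0,0,0.0125,-0.0163,0,0],[0,0,0,0.015,-0.0213,0,0],[0,0,0,0.015,-0.0213,0,0]]}' | python3 nudge.py|grep force; python3 go.py 55 -22 60; python3 -c "
from h import *
c=cap('side');t=cap('top')
a=cv2.resize(c['image'][150:280,220:340],None,fx=3.3,fy=3.3);b=cv2.resize(t['image'][155:265,195:295],None,fx=4,fy=4)
h=max(a.shape[0],b.shape[0]);f=lambda i:np.pad(i,((0,h-i.shape[0]),(0,0),(0,0)))
cv2.imwrite('pics/p3.png',np.hstack([f(a),f(b)])[:,:,::-1])"
```

```text
contact_force: [-4.7, -1.5, 0.9]
gripper_force: 1.9
t 5.62 jig tcp [ 40.5 -41.3  60.7] yaw 0.061 tool shift [ 14.5 -19.2   0.6] F [-4.7 -1.5  0.9]
contact_force: [-0.5, -0.4, -0.2]
gripper_force: 0.1
t 6.03 jig tcp [ 54.3 -23.9  61.7] yaw 0.061 tool shift [ 0.7 -1.9  1.7] F [-0.5 -0.4 -0.2]
```

View pics/p3.png

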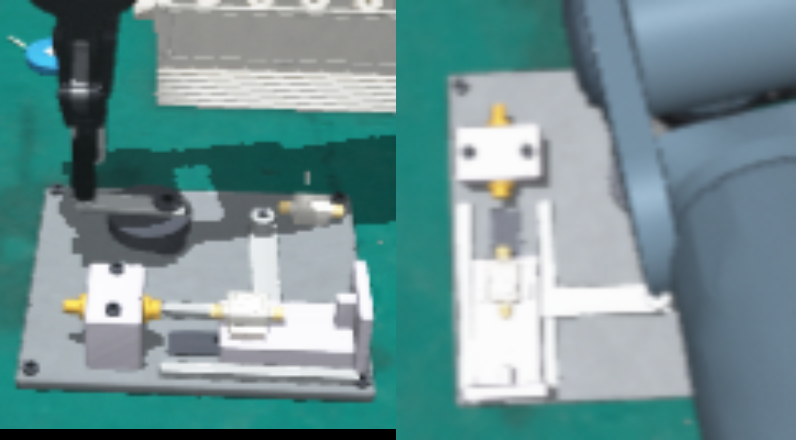

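The lever now points roughly forward. I'll back the finger off, lift, and measure the result.

In the tool's units: -80 mm / 800 = -0.1, -60 mm / 800 = -0.075.

```bash
echo '{"increments": [[0,0,0,0,0.0125,0,0],[0,0,0,0,0.0313,-0.025,0],[0,0,0,0,0.0313,-0.075,0],[0,0,0,0,0.0313,-0.1,0],[0,0,0,0,0.0313,-0.1,0]]}' | python3 nudge.py|grep force; echo '{"increments": [[0,0,0,-0.05,0,0,0],[0,0,0,-0.1,0,0,0],[0,0,0,-0.15,0,0,0],[0,0,0,-0.2,0,0,0],[0,0,0,-0.25,0,0,0]]}' | python3 nudge.py|grep force; echo '{"increments": [[0,0,0,-0.0125,-0.05,0,0],[0,0,0,-0.025,-0.1,0,0],[0,0,0,-0.025,-0.1375,0,0],[0,0,0,-0.025,-0.1563,0,0],[0,0,0,-0.025,-0.1563,0,0]]}' | python3 nudge.py|grep force; python3 go.py -165 95 45;python3 -c "
from h import *
c=cap('side');t=cap('top')
a=cv2.resize(c['image'][165:275,225:345],None,fx=3.3,fy=3.3);b=cv2.resize(t['image'][165:265,200:300],None,fx=4,fy=4)
h=max(a.shape[0],b.shape[0]);f=lambda i:np.pad(i,((0,h-i.shape[0]),(0,0),(0,0)))
cv2.imwrite('pics/p4.png',np.hstack([f(a),f(b)])[:,:,::-1])"
```

```text
contact_force: [1.4, 0.1, 1.3]
gripper_force: 0.0
contact_force: [-0.2, 0.7, 0.6]
gripper_force: 0.0
contact_force: [-0.2, -0.1, 0.8]
gripper_force: 0.0
t 7.38 jig tcp [-167.3   77.2  141.1] yaw 0.064 tool shift [  2.3 -17.7  96.1] F [-0.2 -0.1  0.8]
```

View pics/p4.png

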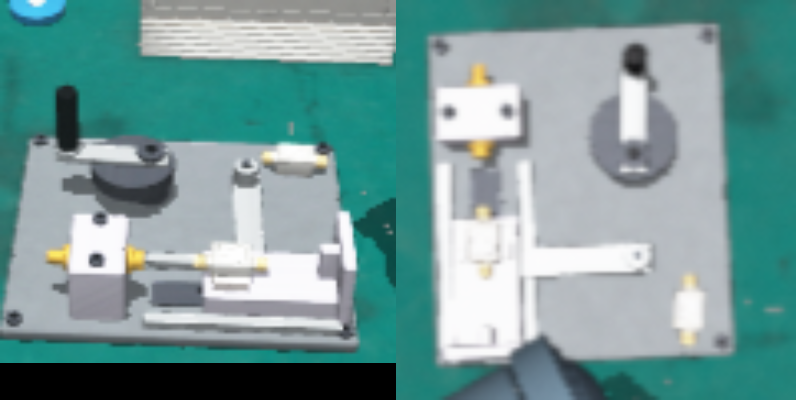

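The post is now straight ahead of the pivot (post at (635,57), pivot at (635,152)), the roller at (637,257) faces the low point, and the slide is still back. I'll check the angle numerically.

```bash
python3 -c "
from h import *
t=load('top');s=load('side')
T=lambda x,y:(200+(x-396+.5)/4-.5,165+(y+.5)/4-.5)
S=lambda x,y:(225+(x+.5)/3.3-.5,165+(y+.5)/3.3-.5)
p,g=tri(t,T(635,52),s,S(67,90));print(p,g)
d=p[:2]-[548,283.5];print(np.hypot(*d),np.arctan2(d[1],d[0])-.06)
"; python3 go.py -165 95 45
```

```text
[603.94466162 284.76209257  91.2953476 ] 0.9366447423294425
55.95889599908958 -0.037444165490591465
t 7.48 jig tcp [-167.1   74.9  140.7] yaw 0.062 tool shift [  2.2 -20.1  95.7] F [-0.3 -0.5 -0.8]
```

In the tool's units: 96 mm / 800 = 0.12, 90 mm / 800 = 0.1125.

```bash
echo '{"increments": [[0,0,0,0,-0.025,0.0375,0],[0,0,0,0,-0.025,0.075,0],[0,0,0,0,-0.025,0.1125,0],[0,0,0,0,-0.025,0.12,0],[0,0,0,0,-0.025,0.12,0]]}' | python3 nudge.py|grep force; python3 go.py -140 95 45; echo '{"increments": [[0,0,0,0.0063,0,0,0],[0,0,0,0.0125,0,0,0],[0,0,0,0.0188,0,0,0],[0,0,0,0.0225,0,0,0],[0,0,0,0.0263,0,0,0]]}' | python3 nudge.py|grep force; echo '{"increments": [[0,0,0,0.0038,0,0,0],[0,0,0,0.0075,0,0,0],[0,0,0,0.0113,0,0,0],[0,0,0,0.015,0,0,0],[0,0,0,0.0188,0,0,0]]}' | python3 nudge.py|grep force; python3 go.py -96 95 43
```

```text
contact_force: [-0.2, -0.4, 0.0]
gripper_force: 0.0
t 7.9 jig tcp [-168.5   93.1   42.9] yaw 0.059 tool shift [28.4 -1.9 -2.3] F [-0.2 -0.4  0. ]
contact_force: [-0.2, -0.8, 0.5]
gripper_force: 0.0
contact_force: [-2.9, -0.3, 1.6]
gripper_force: 1.2
t 8.73 jig tcp [-130.9   95.3   45.2] yaw 0.061 tool shift [34.9  0.3  2.2] F [-2.9 -0.3  1.6]
```

In the tool's units: 15 mm / 800 = 0.0188, 12 mm / 800 = 0.015.

```bash
echo '{"increments": [[0,0,0,0.0038,0,0,0],[0,0,0,0.0075,0,0,0],[0,0,0,0.0113,0,0,0],[0,0,0,0.015,0,0,0],[0,0,0,0.0188,0,0,0]]}' | python3 nudge.py|grep contact; echo '{"increments": [[0,0,0,0.0038,0,0,0],[0,0,0,0.0075,0,0,0],[0,0,0,0.0113,0,0,0],[0,0,0,0.0138,0,0,0],[0,0,0,0.015,0,0,0]]}' | python3 nudge.py|grep contact; python3 go.py -96 95 43; echo '{"increments": [[0,0,0,0.0013,0,0,0],[0,0,0,0.0025,0,0,0],[0,0,0,0.0038,0,0,0],[0,0,0,0.005,0,0,0],[0,0,0,0.005,0,0,0]]}' | python3 nudge.py|grep contact;python3 go.py -96 95 43
```

```text
contact_force: [-2.4, 0.9, -0.3]
contact_force: [-2.4, 0.9, 0.3]
t 9.57 jig tcp [-103.5   95.3   45.2] yaw 0.061 tool shift [7.5 0.3 2.2] F [-2.4  0.9  0.3]
contact_force: [-1.4, 1.2, -1.3]
t 9.98 jig tcp [-99.6  95.3  45.2] yaw 0.061 tool shift [3.6 0.3 2.2] F [-1.4  1.2 -1.3]
```

Continuing in 1 mm steps until the force rises at the stop.

In the tool's units: 2 mm / 800 = 0.0025, 1 mm / 800 = 0.0013.

```bash
for i in 1 2; do :; done; echo '{"increments": [[0,0,0,0.0013,0,0,0],[0,0,0,0.0025,0,0,0],[0,0,0,0.0025,0,0,0]]}' | python3 nudge.py|grep contact; echo '{"increments": [[0,0,0,0.0013,0,0,0],[0,0,0,0.0013,0,0,0]]}' | python3 nudge.py|grep contact; echo '{"increments": [[0,0,0,0.0013,0,0,0],[0,0,0,0.0013,0,0,0]]}' | python3 nudge.py|grep contact; python3 go.py -96 95 43
```

```text
contact_force: [-2.5, 0.3, -0.5]
contact_force: [-1.2, -0.3, -0.4]
contact_force: [-1.4, -0.4, -0.1]
t 10.57 jig tcp [-95.6  95.3  45.3] yaw 0.061 tool shift [-0.4  0.3  2.3] F [-1.4 -0.4 -0.1]
```

In the tool's units: 1 mm / 800 = 0.0013.

```bash
echo '{"increments": [[0,0,0,0.0013,0,0,0],[0,0,0,0.0013,0,0,0]]}' | python3 nudge.py|grep contact; echo '{"increments": [[0,0,0,0.0013,0,0,0],[0,0,0,0.0013,0,0,0]]}' | python3 nudge.py|grep contact; python3 go.py -96 95 43; python3 -c "
from h import *
c=cap('side')
a=cv2.resize(c['image'][165:275,225:345],None,fx=5,fy=5,interpolation=cv2.INTER_CUBIC)
cv2.imwrite('pics/p5.png',a[:,:,::-1])"
```

```text
contact_force: [-4.2, -0.8, 1.8]
contact_force: [-7.9, -1.4, 5.1]
t 10.9 jig tcp [-95.1  95.3  45.3] yaw 0.061 tool shift [-0.9  0.3  2.3] F [-7.9 -1.4  5.1]
```

View pics/p5.png

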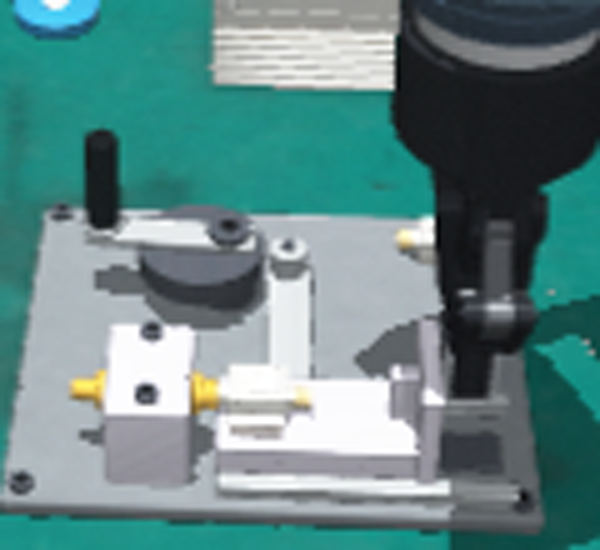

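The force climbs while the position stands still, the attenuator's connector meets the jack at (205,392), and the cam is unchanged, so the slide is home. Retreating.

In the tool's units: -60 mm / 800 = -0.075, -50 mm / 800 = -0.0625.

```bash
echo '{"increments": [[0,0,0,-0.0063,0,0,0],[0,0,0,-0.025,0,0,0],[0,0,0,-0.0625,0,0,0],[0,0,0,-0.075,0,-0.025,0],[0,0,0,-0.075,0,-0.075,0]]}' | python3 nudge.py|grep contact; echo '{"increments": [[0,0,0,0,0,-0.05,0],[0,0,0,0,0,-0.1,0],[0,0,0,-0.025,0,-0.125,0],[0,0,0,-0.025,0,-0.125,0],[0,0,0,-0.025,0,-0.125,0]]}' | python3 nudge.py|grep contact; python3 -c "
from h import *
t=cap('top')
b=cv2.resize(t['image'][155:265,195:295],None,fx=5,fy=5,interpolation=cv2.INTER_CUBIC)
cv2.imwrite('pics/p6.png',b[:,:,::-1])"
```

```text
contact_force: [-0.7, 0.5, 0.3]
contact_force: [-1.1, -1.3, -0.7]
```

View pics/p6.png

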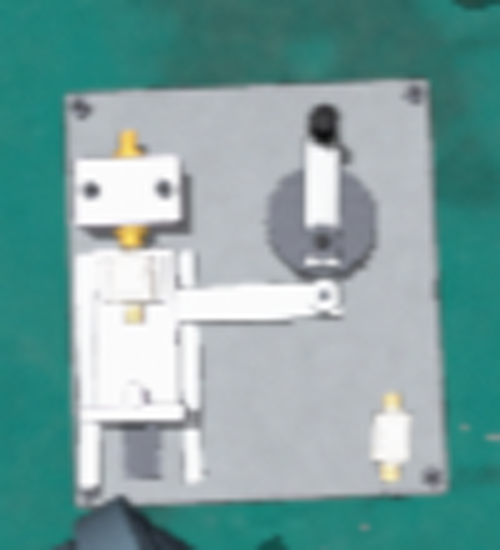

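The slide is home, with the roller at (325,295) just behind the low point. The post is straight forward at (323,122), the loose attenuator looks undisturbed, and the hand is clear.

```bash
python3 -c "
from bench import robot
print(robot.job_done())"
```

```text
the job is handed in; nothing more can be done
None
```

I turned the cam to its low point first, then pushed the slide home against its stop, backed the hand clear and handed the job in; the verdict was not shown.

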